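# Tidy the bamboo desk around the two-tier organiser

## Task

Tidy up in this order: lay the white webcam clip flat, right way up, in the middle of the organiser's upper-tier felt square on the side where the round coaster lies; stand the candy jar on the middle of the felt disc directly in front of it; stand the mug on the middle of the round coaster; and last the phone clamp on the middle of the square mat. Set the glass jar down gently, do not tip over the jar, mug or clamp, and leave the plant, pencil cup and earbud case where they are.

Things in the scene. Friction and masses are not known exactly. Their poses are not given: they have to be found in the camera images.
- organiser: Fixed wooden two-step organiser, x 160 (+x = back, away from robot) by y 280 (+y = left), mm. Origin: footprint centre, desk height. Lower tier x -80..0, top 30 high; riser at x=0; upper tier x 0..80, top 85 high. Grey felt (no height): discs (72 across) on lower tier at x=-40, y=+-90; squares (62) on upper tier at x=42, y=+-90. Black clock 36 high fixed at x=45, y=0 on upper tier.
- round_coaster: Fixed round dark slate coaster, 96 across, 5 thick, flat on the desk to the left or right of the organiser. Origin at the centre of its underside, at desk height.
- square_mat: Fixed square dark slate mat, 96 x 96, 5 thick, flat on the desk on the other side of the organiser from the round coaster. Origin at the centre of its underside, at desk height; sides along its x and y.
- clip: White plastic webcam cover clip: flat bar 46 long (its x) by 20 wide (its y), 10 high, with a 3 mm raised slider on top, 15 g. Origin: centre of its underside. Starts on the organiser's lower tier, long axis within 0.25 rad of the organiser's x: pinch it across its 20 mm width, fingers closing along the tier.
- jar: Small round glass candy jar with coloured sweets and a closed wire-latch glass lid (does not open), body 58 across, lid 60 across, 78 high, about 220 g, stands upright on the desk. Origin at the centre of its underside, z up.
- mug: Empty white enamel mug, 64 across at the rim, 70 high, wall 4, open top, about 130 g, handle on its +y side (reaching about 25 beyond the wall). Grip it across its x. Origin at the centre of its underside, z up.
- clamp: Grey aluminium phone clamp stand: base 70 (x) x 64 (y), 9 thick; central post 14 thick (x) by 30 wide (y), 95 high; cross bar 43 to 57 high with two jaws at y=+-36 pointing to its -x, tops 65 high. Grip the post above the jaws across its 14 mm (closing along x). About 200 g. Origin: centre of the base's underside, z up.
- plant: Bystander, leave alone: succulent in a terracotta pot, 68 across, about 90 high, at the left edge of the work. Origin at the centre of its underside.
- pencil_cup: Bystander, leave alone: grey plastic pencil cup, 72 across, 85 high with pencils up to 130, at the right edge of the work. Origin at the centre of its underside.
- earbud_case: Bystander, leave alone: black rounded earbud case 50 x 60, 26 high, beside the organiser at its far left. Origin at the centre of its underside.
Things that resemble listed ones, but are neither listed nor needed, are in the scene too. Leave any pink or purple look-alike of the jar alone.

How it is judged:
On the way, in this order (a step that is already met when the one before it is completed fails the run):
1. the webcam clip lies released on the upper-tier felt square on the round coaster's side (x of clip in the frame of organiser between 0.024 and 0.06 m and z of clip in the frame of organiser between 0.08 and 0.089 m and ((y of round_coaster in the frame of organiser above 0 m and y of clip in the frame of organiser between 0.075 and 0.105 m) or (y of round_coaster in the frame of organiser below 0 m and y of clip in the frame of organiser between -0.105 and -0.075 m)) and angle between clip's own z axis and vertical below 0.1 rad and contact force between clip and the fingers below 0.1 N), for 0.2 s.
2. the jar stands released on the felt disc in front of it (x of jar in the frame of organiser between -0.055 and -0.025 m and z of jar in the frame of organiser between 0.025 and 0.034 m and ((y of round_coaster in the frame of organiser above 0 m and y of jar in the frame of organiser between 0.075 and 0.105 m) or (y of round_coaster in the frame of organiser below 0 m and y of jar in the frame of organiser between -0.105 and -0.075 m)) and angle between jar's own z axis and vertical below 0.1 rad and contact force between jar and the fingers below 0.1 N), for 0.2 s.
3. the mug stands released on the round coaster (horizontal distance between mug and round_coaster below 0.015 m and height (world z) of mug between 0.001 and 0.009 m and angle between mug's own z axis and vertical below 0.1 rad and contact force between mug and the fingers below 0.1 N), for 0.2 s.
4. the phone clamp stands released on the square mat (horizontal distance between clamp and square_mat below 0.015 m and height (world z) of clamp between 0.001 and 0.009 m and angle between clamp's own z axis and vertical below 0.1 rad and contact force between clamp and the fingers below 0.1 N), for 0.2 s.
At the end, for the whole second after the job is handed in: Clip flat on the upper-tier felt square on the round coaster's side (15 mm along, 18 mm across the tier), jar upright on the felt disc before it (15 mm along each axis), mug upright on the round coaster and clamp upright on the square mat (15 mm of centre); all released, at rest (all of step 1 and all of step 2 and all of step 3 and all of step 4 and linear speed of each of clip, jar, mug, clamp below 0.02 m/s); the robot touches nothing.
It fails at once if the plant, pencil cup or earbud case is moved more than 25 mm (distance of any of plant, pencil_cup, earbud_case from where it was at the start of the episode above 0.025 m).
It fails at once if the jar, mug or clamp is tipped more than 0.7 rad (angle between any of jar, mug, clamp's own z axis and vertical above 0.7 rad).
It fails at once if the glass jar strikes or is pressed on the organiser with more than 50 N (contact force between jar and organiser above 50 N).
It also fails if it takes over 107 s, if anything falls off the work surface, if the arm or the gripper's body presses on something with over 40 N, if the wrist force passes 120 N, or if a joint passes its speed limit or range.

## Robot

A 6-joint arm with a two-finger parallel gripper is mounted at the origin on the work surface. World frame = base frame: x ahead of the robot, y to its left, z up, the work surface at z = 0. Lengths are in m, angles in rad, forces in N, time in s.
With the tool pointing down it reaches from about 0.375 to 0.825 m from the base axis. Payload 5.5 kg.
Tool frame: the origin (TCP) lies on the centre line of the jaws, within the pads' length; the fingertips stand 25 mm ahead of it and the grasp point (between the pads) lies 6 mm ahead of it (tcp_to_tips is the distance from the TCP to the fingertips, in m); z points along the fingers, y is the line along which they close (so a half turn about z gives the same grasp; the last joint's range is limited). The gripper opens to 85 mm and grips with 20 to 120 N. Pads are 22 mm wide; open, the fingers measure 114 mm over their backs; the gripper's body (76 mm by 85 mm) begins 54 mm behind the grasp point. The pads swing forward as they close: fully open they stand 13 mm farther back than shut.
Start: joints at [-1.296, 0.314, -0.047, 1.21, 0, 1.571], TCP at [0.163, -0.577, 0.234] pointing down, gripper open.
Joint ranges: [-2.67, 2.67], [-0.69, 1.73], [-1.03, 1.25], [-2.08, 2.16], [-1.42, 1.45], [-3.14, 3.14]. Speed limits (rad/s): [2.39, 2.39, 3.01, 3.14, 3.14, 3.14].

## Interface

Orientations are given as a unit quaternion [w, x, y, z].
In Python, from rig import sense, camera, sign_off, find_in, outline_of, pinpoint, tcp_to_tips gives the robot as it stands.
- The arm moves only by the tool servo_tool, never from a script. Its argument "series" is a list that holds one entry, the list of rows, each a list of 7 numbers: the turn, a rotation vector about the tool's x, y, z in degrees, then the shift along the tool's x, y, z in m, then the closure in counts, from 0 (fully open) to 255 (shut). In form: [[[wx, wy, wz, x, y, z, grip], ...]]. A call has 1 to 8 rows; each row is the pose to reach, as a shift and turn from the pose commanded when the call began, along the tool's axes at that moment; what a row does not reach only later rows make up. A row lasts 1/8 s, in which the tool goes at most 62.5 mm and 10.7 degrees, less where a joint would pass 70% of its speed; a pose out of reach is approached as far as the arm can. A call with a gripper value outside its range is refused whole. The fingers move at their own pace and stop on an object; "force" is the grip in N (left out, the last holds). Time passes only in rows, so rows that repeat a pose let the fingers close. It gives the time, the measured TCP pose, the force, the opening and the grip force at its end, in the units of the state.
- sense(): the state, without advancing time (a new reading comes with each control period).
- camera(name): name is "scene" or "top" or "wrist"; returns a dict with "image" (400x640x3 uint8, red, green, blue), "depth" (400x640 float32, m along the optical axis (not along the pixel's ray), 0 where there is no reading), "mtx" (3x3 intrinsics, pixels), "k1" (the pictures are not rectified: a ray, as slopes to the right and down, at radius r is drawn at 1 + k1 r^2 times it, then the intrinsics apply), "position" and "attitude" of the camera in the world. Camera axes: x right, y up, looking along -z (the intrinsics and any distortion apply to the point x, -y, -z); pixel columns grow to the right and rows downward; lengths in m; the calibration is good to about 2 mm. A picture is of the moment at which its call begins.
- sign_off(): hands the job in; it is judged then, once.
Trained networks look in a picture, given as the dict that the camera call returned (one of the last four; its "shot" number tells which), for a name from the list of things; names that differ only in an ending like _2 or _b are one class to them, and where a whole thing is asked for, a point or a joint stands for the part that bears it (a point fixed in the world has none). Each returns a list of dicts, best first, with "conf" (0 to 1); they miss things now and then, are a little off and sometimes report something else, mostly with a low value. They report only what shows in the picture. A call takes as long as a camera call. They do not tell look-alikes from the thing itself.
- find_in(picture, thing): "xyz" ([x, y, z] in m, in the coordinates of the camera as it stood for that picture, good to about 4 mm: the middle of the surface that is visible of it).
- outline_of(picture, thing): "mask" (400x640 bool, what is visible of it).
- pinpoint(picture, thing): "xyz" ([x, y, z] in m, in the coordinates of the camera as it stood for that picture, good to about 4 mm: a listed point, or the origin of a listed thing).
The state is a dict: "time_s": time; "q": joint angles; "qd": joint speeds; "joint_efforts": joint torques, N m; "tcp_pos": TCP position; "tool_rot": TCP orientation; "contact_force": force on the tool from outside, world axes, zero at the start; "ft_torque": the same for the moment, N m; "finger_gap": opening from 0.0 (shut) to 1.0 (fully open); "finger_force": force on a finger pad.
Only numpy, scipy, OpenCV 4.12 (cv2) and the standard library are available. Lean on these libraries where they do the work, as an engineer would, in place of code of your own. Each camera call takes 0.05 s, during which the arm holds its last target. There are 200 camera calls.

## Working session

There is one attempt and no reset: what is moved stays moved. The work goes in short steps, Python scripts to look and compute and a tool call to move; the robot and the scene stay as the last step left them, time stands still between calls to the robot, and variables do not carry over. Pictures are saved under pics/ and viewed, at most 15 in all, crops included, and the job is handed in when it is done.

Besides the shell and the picture viewer there is one more tool, called after "Request:" in YAML: its name, and indented under it one key for each argument. servo_tool: Moves the arm, as the interface text tells. Its arguments: {"type":"object","properties":{"series":{"type":"array"},"force":{"type":"number"}},"required":["series"]}

```bash
mkdir -p pics; cat > h.py <<'E'
import numpy as np, cv2
from scipy.spatial.transform import Rotation as R
from rig import *
def rot(q): return R.from_quat([q[1],q[2],q[3],q[0]])
def toW(p,x): return rot(p["attitude"]).apply(x)+np.array(p["position"])
def cloud(p):
    "world point per pixel (400x640x3), nan where no depth"
    K=np.array(p["mtx"]);v,u=np.mgrid[0:400,0:640].astype(float)
    a=(u-K[0,2])/K[0,0];b=(v-K[1,2])/K[1,1];x,y=a.copy(),b.copy()
    for _ in range(8):
        s=1+p["k1"]*(x*x+y*y);x,y=a/s,b/s
    d=p["depth"].astype(float).copy();d[d<=0]=np.nan
    c=np.stack([x*d,-y*d,-d],-1)
    return toW(p,c.reshape(-1,3)).reshape(400,640,3)
def proj(p,w):
    c=rot(p["attitude"]).inv().apply(np.atleast_2d(w)-np.array(p["position"]))
    x,y=c[:,0]/-c[:,2],-c[:,1]/-c[:,2];s=1+p["k1"]*(x*x+y*y);K=np.array(p["mtx"])
    return np.c_[K[0,0]*x*s+K[0,2],K[1,1]*y*s+K[1,2]].round(0)
def save(p,n,crop=None,sc=1):
    im=p["image"][:,:,::-1]
    if crop: im=im[crop[1]:crop[3],crop[0]:crop[2]]
    cv2.imwrite("pics/"+n,cv2.resize(im,None,fx=sc,fy=sc,interpolation=cv2.INTER_CUBIC))
E
python3 - <<'E'
from h import *
for n in ["top","scene"]:
    p=camera(n); save(p,n+"1.png"); print(n,np.round(p["position"],3))
    for t in "organiser round_coaster square_mat clip jar mug clamp plant pencil_cup earbud_case".split():
        for r in pinpoint(p,t)[:3]:
            w=toW(p,r["xyz"]); print(t,round(r["conf"],2),w.round(3),proj(p,w)[0])
print(sense())
E
```

```text
top [3.050e-01 1.000e-03 1.059e+00]
organiser 0.97 [ 0.608 -0.026 -0.   ] [329. 160.]
organiser 0.36 [ 0.562 -0.107  0.029] [360. 175.]
round_coaster 0.94 [0.527 0.303 0.001] [204. 186.]
round_coaster 0.45 [ 0.391 -0.273  0.002] [422. 244.]
square_mat 0.6 [ 0.523 -0.317  0.005] [438. 194.]
clip 0.57 [ 0.56  -0.107  0.027] [360. 176.]
clip 0.31 [ 0.547 -0.456  0.001] [489. 187.]
jar 0.78 [0.312 0.178 0.   ] [246. 270.]
jar 0.69 [0.436 0.001 0.004] [317. 223.]
jar 0.56 [ 0.379 -0.096  0.002] [354. 246.]
mug 0.96 [0.377 0.285 0.   ] [206. 243.]
clamp 0.55 [ 0.389 -0.272  0.001] [421. 244.]
pencil_cup 0.88 [ 0.547 -0.458  0.002] [489. 187.]
earbud_case 0.84 [0.671 0.251 0.003] [227. 134.]
scene [1.322 0.357 0.641]
organiser 0.97 [ 0.611 -0.028  0.004] [305. 243.]
round_coaster 0.58 [ 0.533  0.295 -0.002] [446. 266.]
round_coaster 0.18 [ 0.536  0.444 -0.001] [513. 286.]
square_mat 0.87 [ 0.525 -0.315 -0.001] [229. 198.]
square_mat 0.26 [ 0.611 -0.026  0.003] [306. 244.]
jar 0.95 [ 0.376 -0.098  0.001] [322. 192.]
jar 0.92 [ 0.44  -0.002 -0.001] [343. 212.]
jar 0.69 [ 0.376  0.097 -0.003] 
[... 245 characters left out ...]
.]
{'time_s': 1.1, 'q': array([-1.29602478e+00,  3.13493436e-01, -4.70884834e-02,  1.21021019e+00,
        9.18808728e-06,  1.57079305e+00]), 'qd': array([ 0.00221529,  0.00093718, -0.00194822, -0.00205793, -0.00112811,
        0.00017044]), 'joint_efforts': array([ 1.10953839e-03, -5.39477062e+01,  3.40052676e+01,  1.75189001e-03,
       -1.90871788e-04, -5.54061842e-06]), 'tcp_pos': array([ 0.16279848, -0.57748918,  0.23400849]), 'tool_rot': array([1.45821801e-06, 9.90577185e-01, 1.36955615e-01, 4.83934816e-06]), 'contact_force': array([ 0.36214024,  0.09959013, -0.12313163]), 'ft_torque': array([ 0.01080097, -0.05310449,  0.06860636]), 'finger_force': 0.0, 'finger_gap': 0.997062987098133}
```

View pics/top1.png

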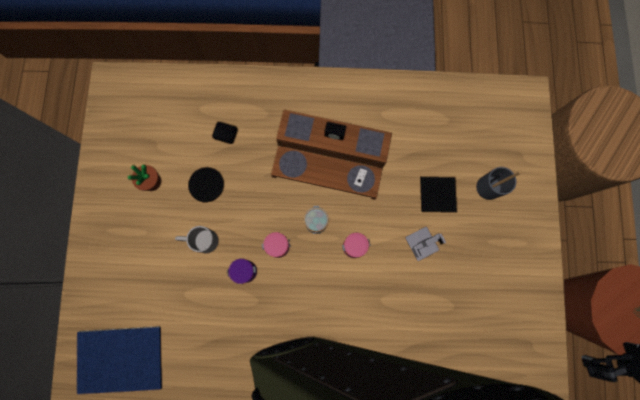

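View pics/scene1.png

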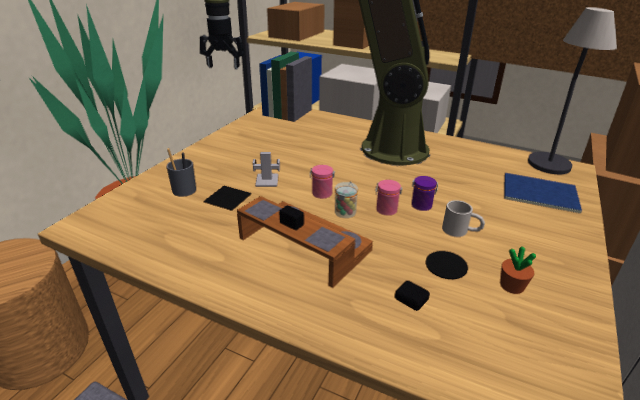

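The round coaster is at (206,184) in the top picture, so the goal side is the organiser's left.

- **Clip:** the only candidate is the white piece at (361,178), on the right lower tier.
- **Jar:** the candidates are clear glass at (317,220), pink at (276,245) and (356,245), and purple at (242,271). I choose the glass one.
- **Mug and clamp:** the mug is at (201,240) with its handle to the left. The clamp is at (425,243).

```bash
python3 - <<'E'
from h import *
p=camera("top"); c=cloud(p); save(p,"crop1.png",(180,100,460,290),2.8)
X,Y,Z=c[...,0],c[...,1],c[...,2]
def rect(m,n):
    q=c[m][:,:2].astype(np.float32); r=cv2.minAreaRect(q*1000)
    print(n,m.sum(),np.round(r,1).tolist() if 0 else r, np.nanmedian(Z[m]).round(4))
near=(abs(X-.608)<.14)&(abs(Y+.026)<.2)
up=near&(Z>.075)&(Z<.095); rect(up,"upper"); 
lo=near&(Z>.022)&(Z<.037)&(X>.48); rect(lo,"lower")
im=p["image"].astype(int)
hsv=cv2.cvtColor(p["image"],cv2.COLOR_RGB2HSV)
grey=(hsv[...,1]<70)
for n,b in (("up",up),("lo",lo)):
    g=(b&grey).astype(np.uint8); k,l,s,ce=cv2.connectedComponentsWithStats(g)
    for i in range(1,k):
        if s[i,4]>60: q=c[l==i]; print(n,s[i,4],ce[i].round(),q.mean(0).round(4))
for t in "clip jar mug clamp round_coaster square_mat".split():
    for r in outline_of(p,t)[:2]:
        m=r["mask"]&~np.isnan(Z)
        v,u=np.nonzero(m); print(t,round(r["conf"],2),m.sum(),(u.mean().round(),v.mean().round()),np.nanmean(c[m],0).round(4),end=" "); rect(m,"")
dk=(im.sum(2)<110)
for n,x,y in(("rc",.528,.30),("sm",.524,-.316)):
    m=dk&(np.hypot(X-x,Y-y)<.085)&(Z<.02); print(n,np.nanmean(c[m],0).round(4)); rect(m,n)
E
```

```text
upper 3249 ((578.1166381835938, -21.334014892578125), (280.7637939453125, 224.5792999267578), 79.07559204101562) 0.0862
lower 3210 ((569.950439453125, -19.439712524414062), (279.8510437011719, 82.81181335449219), 78.8106918334961) 0.0312
up 565 [299. 127.] [0.6668 0.0526 0.0866]
up 576 [370. 142.] [ 0.6329 -0.1239  0.0866]
lo 558 [293. 163.] [0.5867 0.0684 0.0318]
lo 432 [361. 179.] [ 0.5511 -0.1088  0.0316]
clip 0.58 112 (np.float64(361.0), np.float64(177.0)) [ 0.5537 -0.1076  0.0416]  112 ((553.0177001953125, -107.05602264404297), (17.293561935424805, 44.50424575805664), 67.01819610595703) 0.0419
jar 0.86 595 (np.float64(242.0), np.float64(271.0)) [0.3078 0.1756 0.0705]  595 ((304.9725646972656, 184.174560546875), (58.792640686035156, 77.01039123535156), 29.965534210205078) 0.0787
jar 0.8 508 (np.float64(316.0), np.float64(220.0)) [0.4354 0.0041 0.0762]  508 ((437.642578125, 2.2978172302246094), (57.86240005493164, 61.52977752685547), 39.9141731262207) 0.0788
mug 0.55 733 (np.float64(200.0), np.float64(239.0)) [0.3828 0.291  0.0356]  733 ((388.6577453613281, 296.4805908203125), (91
[... 236 characters left out ...]
638900756836) 0.0113
round_coaster 0.92 1026 (np.float64(206.0), np.float64(184.0)) [0.5315 0.2954 0.0062]  1026 ((531.6224365234375, 295.83868408203125), (93.73238372802734, 95.42253112792969), 3.3352694511413574) 0.0063
square_mat 0.62 1257 (np.float64(438.0), np.float64(194.0)) [ 0.5226 -0.3169  0.0059]  1257 ((523.322509765625, -317.7418518066406), (95.48763275146484, 97.2873764038086), 0.1423673778772354) 0.0059
rc [0.5302 0.2966 0.0064]
rc 911 ((529.8245849609375, 297.1051330566406), (90.483154296875, 87.69595336914062), 4.8687639236450195) 0.0064
sm [ 0.5227 -0.3168  0.006 ]
sm 1150 ((522.9199829101562, -316.7763671875), (91.52314758300781, 92.71764373779297), 89.4237060546875) 0.0059
```

View pics/crop1.png

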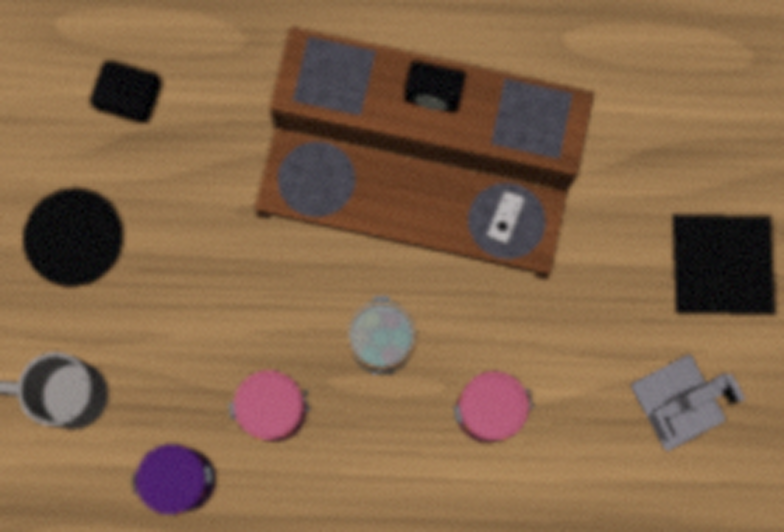

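```bash
cat >> h.py <<'E'
def go(x,y,z,yaw):
    "print wz[deg], tool shift to put the TCP at x,y,z with tool y at world yaw (deg, mod 180)"
    s=sense(); T=rot(s["tool_rot"]); m=T.as_matrix()
    now=np.degrees(np.arctan2(m[1,1],m[0,1])); d=-(yaw-now)
    tgt=R.from_matrix(np.array([[np.sin(a:=np.radians(yaw)),np.cos(a),0],[-np.cos(a),np.sin(a),0],[0,0,-1.]]))
    rv=(T.inv()*tgt).as_rotvec(degrees=True)
    print("t",s["time_s"],"tcp",s["tcp_pos"].round(4),"yaw",now.round(1),"q",s["q"].round(2),"F",s["contact_force"].round(1),"gap",round(s["finger_gap"],3))
    print("turn",rv.round(1),"wz",round(d,1),"shift",T.inv().apply(np.array([x,y,z])-s["tcp_pos"]).round(4))
E
python3 - <<'E'
from h import *
print(tcp_to_tips if not callable(tcp_to_tips) else tcp_to_tips())
go(.53,-.10,.20,69)
E
```

```text
0.025Traceback (most recent call last):
  File "<stdin>", line 3, in <module>
  File "h.py", line 27, in go
    tgt=R.from_matrix(np.array([[np.sin(a:=np.radians(yaw)),np.cos(a),0],[-np.cos(a),np.sin(a),0],[0,0,-1.]]))
  File "scipy/spatial/transform/_rotation.pyx", line 1143, in scipy.spatial.transform._rotation.Rotation.from_matrix
ValueError: Non-positive determinant (left-handed or null coordinate frame) in rotation matrix 0: [[ 0.93358043  0.35836795  0.        ]
 [-0.35836795  0.93358043  0.        ]
 [ 0.          0.         -1.        ]].
```

```bash
sed -i 's/\[\[np.sin(a:=np.radians(yaw)),np.cos(a),0\],\[-np.cos(a),np.sin(a),0\]/[[-np.sin(a:=np.radians(yaw)),np.cos(a),0],[np.cos(a),np.sin(a),0]/' h.py
python3 - <<'E'
from h import *
go(.53,-.10,.20,69)
go(.53,-.10,.20,5)
E
```

```text
t 1.45 tcp [ 0.1628 -0.5775  0.234 ] yaw -74.3 q [-1.3   0.31 -0.05  1.21 -0.    1.57] F [-0.2  0.3 -0.4] gap 1.0
turn [  -0.    -0.  -143.3] wz -143.3 shift [ 0.483  -0.3599  0.034 ]
t 1.45 tcp [ 0.1628 -0.5775  0.234 ] yaw -74.3 q [-1.3   0.31 -0.05  1.21 -0.    1.57] F [-0.2  0.3 -0.4] gap 1.0
turn [ -0.   -0.  -79.3] wz -79.3 shift [ 0.483  -0.3599  0.034 ]
```

Request:
servo_tool:
  series:
    - [[0,0,-10,0.03,-0.02,0,0],[0,0,-20,0.08,-0.06,0,0],[0,0,-30,0.13,-0.1,0,0],[0,0,-40,0.18,-0.13,0,0],[0,0,-50,0.23,-0.17,0,0],[0,0,-60,0.28,-0.21,0.01,0],[0,0,-70,0.33,-0.25,0.02,0],[0,0,-80,0.38,-0.28,0.03,0]]
  force: 30

```text
time_s: 2.45
tcp_pos: [0.4517, -0.2051, 0.2047]
tool_rot: [0.001, 0.669, 0.744, 0.0]
contact_force: [1.7, -0.8, 0.3]
finger_gap: 0.998
finger_force: 0.0
```

```bash
python3 - <<'E'
from h import *
go(.53,-.10,.20,69)
E
```

```text
t 2.45 tcp [ 0.4517 -0.2051  0.2047] yaw 6.1 q [-0.43  0.13 -0.34  1.09 -0.    1.04] F [ 1.7 -0.8  0.3] gap 0.998
turn [  0.    0.1 -62.9] wz -62.9 shift [0.0963 0.089  0.0047]
```

Request:
servo_tool:
  series:
    - [[0,0,-10,0.03,0.03,0.005,0],[0,0,-20,0.06,0.06,0.005,0],[0,0,-30,0.08,0.08,0.005,0],[0,0,-40,0.096,0.089,0.005,0],[0,0,-50,0.096,0.089,0.005,0],[0,0,-60,0.096,0.089,0.005,0],[0,0,-63,0.096,0.089,0.005,0],[0,0,-63,0.096,0.089,0.005,0]]

```text
time_s: 3.45
tcp_pos: [0.5297, -0.1024, 0.1995]
tool_rot: [0.0, 0.185, 0.983, 0.0]
contact_force: [0.3, 0.1, -0.2]
finger_gap: 0.995
finger_force: 0.0
```

```bash
python3 - <<'E'
from h import *
p=camera("wrist"); c=cloud(p); save(p,"w1.png"); print(np.round(p["position"],3))
for t in ["clip","organiser"]:
    for r in pinpoint(p,t)[:2]: print(t,round(r["conf"],2),toW(p,r["xyz"]).round(4))
hsv=cv2.cvtColor(p["image"],cv2.COLOR_RGB2HSV)
m=(hsv[...,2]>120)&(hsv[...,1]<40)&(np.hypot(c[...,0]-.553,c[...,1]+.107)<.05)
for r in outline_of(p,"clip")[:1]: 
    m=r["mask"]&~np.isnan(c[...,2]); q=c[m]; print(m.sum(),q.mean(0).round(4),cv2.minAreaRect((q[:,:2]*1000).astype(np.float32)))
go(.5535,-.107,.058,69)
E
```

```text
[ 0.464 -0.077  0.339]
clip 0.57 [ 0.5502 -0.1095  0.0279]
organiser 0.87 [ 0.6067 -0.0284 -0.0017]
664 [ 0.5516 -0.1087  0.0398] ((552.7915649414062, -109.59575653076172), (19.256011962890625, 45.461585998535156), 69.35818481445312)
t 3.65 tcp [ 0.5297 -0.1025  0.1995] yaw 68.7 q [-0.19  0.22 -0.25  1.1   0.    0.18] F [-0.3  0.5  0.6] gap 0.995
turn [ 0.   0.  -0.3] wz -0.3 shift [-0.0238  0.0044  0.1415]
```

View pics/w1.png

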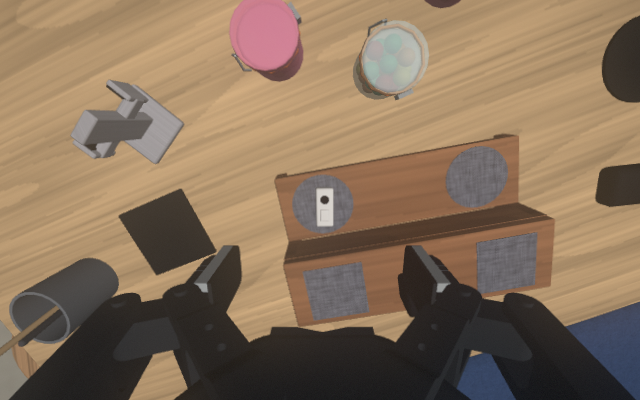

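The wrist view shows the clip at (325,208), lined up with the jaws. The glass jar is at (392,60) and the felt squares at (335,290) and (505,262).

Request:
servo_tool:
  series:
    - [[0,0,0,-0.023,0.002,0.04,0],[0,0,0,-0.023,0.002,0.09,0],[0,0,0,-0.023,0.002,0.12,60],[0,0,0,-0.023,0.002,0.135,100],[0,0,0,-0.023,0.002,0.1425,130],[0,0,0,-0.023,0.002,0.1425,255],[0,0,0,-0.023,0.002,0.1425,255],[0,0,0,-0.023,0.002,0.1425,255]]
  force: 30

```text
time_s: 4.65
tcp_pos: [0.5526, -0.1091, 0.058]
tool_rot: [0.001, 0.184, 0.983, -0.0]
contact_force: [0.3, 0.3, -0.4]
finger_gap: -0.001
finger_force: 0.0
```

Request:
servo_tool:
  series:
    - [[0,0,0,0,0,0,255],[0,0,0,0,0,0,255],[0,0,0,0,0,-0.04,255],[0,0,0,0,0,-0.1,255],[0,0,0,0,0,-0.1,255]]

```text
time_s: 5.28
tcp_pos: [0.5555, -0.1096, 0.1621]
tool_rot: [0.005, 0.184, 0.983, -0.0]
contact_force: [0.7, -0.6, 0.2]
finger_gap: 0.003
finger_force: 0.0
```

```bash
python3 - <<'E'
from h import *
go(.6665,.0526,.16,79)
go(.6665,.0526,.1145,79)
p=camera("wrist"); save(p,"w2.png",(200,100,460,400),1.6)
E
```

```text
t 5.275 tcp [ 0.5555 -0.1096  0.1621] yaw 68.7 q [-0.19  0.28 -0.26  1.02 -0.    0.18] F [ 0.7 -0.6  0.2] gap 0.003
turn [  0.    0.5 -10.3] wz -10.3 shift [-0.0446  0.1914  0.0028]
t 5.275 tcp [ 0.5555 -0.1096  0.1621] yaw 68.7 q [-0.19  0.28 -0.26  1.02 -0.    0.18] F [ 0.7 -0.6  0.2] gap 0.003
turn [  0.    0.5 -10.3] wz -10.3 shift [-0.0442  0.1914  0.0483]
```

View pics/w2.png

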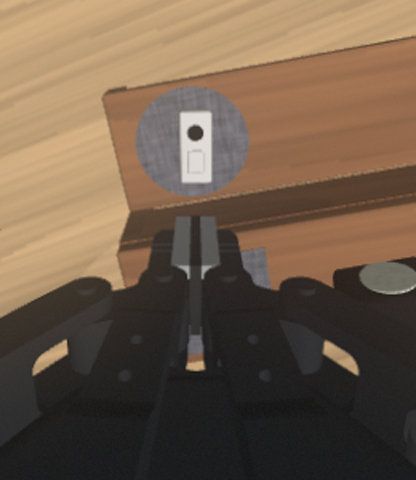

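The clip at (196,147) in the crop is untouched, so the jaws closed just above it. I'll go lower with the jaws part open, feeling for the tier.

Request:
servo_tool:
  series:
    - [[0,0,0,0,0,0,165],[0,0,0,0,0,0.03,165],[0,0,0,0,0,0.07,165],[0,0,0,0,0,0.095,165],[0,0,0,0,0,0.1,165],[0,0,0,0,0,0.102,165],[0,0,0,0,0,0.104,165],[0,0,0,0,0,0.104,165]]

```text
time_s: 6.32
tcp_pos: [0.5524, -0.109, 0.0537]
tool_rot: [0.001, 0.184, 0.983, -0.0]
contact_force: [0.4, -0.2, 0.5]
finger_gap: 0.352
finger_force: 0.0
```

```bash
python3 - <<'E'
from h import *
go(.552,-.109,.052,69)
p=camera("wrist"); save(p,"w3.png",(200,100,460,400),1.6)
E
```

```text
t 6.325 tcp [ 0.5524 -0.109   0.0537] yaw 68.7 q [-0.19  0.38 -0.39  0.8  -0.    0.18] F [ 0.4 -0.2  0.5] gap 0.352
turn [ 0.   0.1 -0.3] wz -0.3 shift [ 0.0004 -0.0001  0.0017]
```

View pics/w3.png

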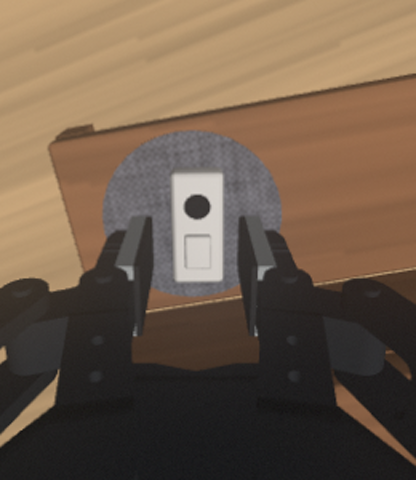

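The clip at (198,227) sits centred between the pads. There is no contact force yet, so I'll ease down.

Request:
servo_tool:
  series:
    - [[0,0,0,0,0,0.001,165],[0,0,0,0,0,0.002,165],[0,0,0,0,0,0.003,165],[0,0,0,0,0,0.003,165]]

```text
time_s: 6.88
tcp_pos: [0.5517, -0.1089, 0.0499]
tool_rot: [-0.0, 0.184, 0.983, 0.0]
contact_force: [0.1, 0.8, -0.3]
finger_gap: 0.352
finger_force: 0.0
```

Request:
servo_tool:
  series:
    - [[0,0,0,0,0,0,180],[0,0,0,0,0,0,200],[0,0,0,0,0,0,255],[0,0,0,0,0,0,255],[0,0,0,0,0,0,255]]

```text
time_s: 7.5
tcp_pos: [0.5519, -0.1089, 0.05]
tool_rot: [-0.0, 0.184, 0.983, 0.0]
contact_force: [0.6, 0.1, -1.3]
finger_gap: -0.001
finger_force: 0.0
```

```bash
python3 - <<'E'
from h import *
p=camera("wrist"); save(p,"w4.png",(200,100,460,400),1.6); c=cloud(p)
for (u,v) in [(303,225),(342,225),(320,240),(310,235),(330,235),(322,200)]: print(u,v,c[v,u].round(3))
print(sense()["contact_force"],sense()["finger_gap"])
E
```

```text
303 225 [ 0.54  -0.117  0.03 ]
342 225 [ 0.548 -0.095  0.031]
320 240 [ 0.541 -0.106  0.059]
310 235 [ 0.539 -0.111  0.052]
330 235 [ 0.543 -0.101  0.053]
322 200 [ 0.529 -0.1    0.03 ]
[-0.08327694 -0.30678404 -0.35995595] 0.000334151126163414
```

View pics/w4.png

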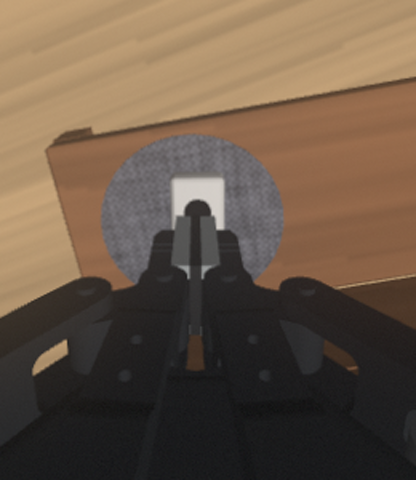

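The shut jaws at (196,225) still hover over the clip. I'll measure the real tip height before going lower.

```bash
python3 - <<'E'
from h import *
p=camera("wrist"); c=cloud(p)
for v in range(226,272,3): print(v,[tuple(c[v,u].round(3)) for u in (312,333)])
T=rot(sense()["tool_rot"]); print(sense()["tcp_pos"], rot(p["attitude"]).as_matrix().round(3).tolist(), T.inv().apply(np.array(p["position"])-sense()["tcp_pos"]).round(4))
E
```

```text
226 [(np.float64(0.539), np.float64(-0.111), np.float64(0.039)), (np.float64(0.544), np.float64(-0.099), np.float64(0.039))]
229 [(np.float64(0.54), np.float64(-0.111), np.float64(0.041)), (np.float64(0.545), np.float64(-0.1), np.float64(0.039))]
232 [(np.float64(0.542), np.float64(-0.112), np.float64(0.041)), (np.float64(0.547), np.float64(-0.1), np.float64(0.04))]
235 [(np.float64(0.539), np.float64(-0.11), np.float64(0.053)), (np.float64(0.543), np.float64(-0.1), np.float64(0.052))]
238 [(np.float64(0.539), np.float64(-0.11), np.float64(0.056)), (np.float64(0.544), np.float64(-0.1), np.float64(0.056))]
241 [(np.float64(0.539), np.float64(-0.11), np.float64(0.06)), (np.float64(0.544), np.float64(-0.1), np.float64(0.059))]
244 [(np.float64(0.539), np.float64(-0.11), np.float64(0.064)), (np.float64(0.543), np.float64(-0.1), np.float64(0.063))]
247 [(np.float64(nan), np.float64(nan), np.float64(nan)), (np.float64(0.543), np.float64(-0.1), np.float64(0.067))]
250 [(np.float64(0.54), np.float64(-0.11), np.float64(0.069)), (np.float64(0.543), np.float64(-0.1), np.float64(0.07))]
253 [(np
[... 289 characters left out ...]
t64(0.08)), (np.float64(0.543), np.float64(-0.101), np.float64(0.079))]
262 [(np.float64(0.54), np.float64(-0.11), np.float64(0.08)), (np.float64(0.543), np.float64(-0.101), np.float64(0.081))]
265 [(np.float64(0.54), np.float64(-0.109), np.float64(0.084)), (np.float64(0.543), np.float64(-0.101), np.float64(0.085))]
268 [(np.float64(0.539), np.float64(-0.109), np.float64(0.089)), (np.float64(0.542), np.float64(-0.101), np.float64(0.088))]
271 [(np.float64(0.539), np.float64(-0.109), np.float64(0.091)), (np.float64(0.542), np.float64(-0.101), np.float64(0.091))]
[ 0.55185938 -0.10891449  0.04998016] [[0.362, -0.896, -0.258], [0.932, 0.348, 0.1], [0.0, -0.277, 0.961]] [ 0.0705 -0.0006 -0.1397]
```

The pad tips sit at z≈0.052 with the TCP at 0.050. The tips are therefore about level with the TCP, not 25 mm ahead of it as stated, so I'll use the measured offset.

Request:
servo_tool:
  series:
    - [[0,0,0,0,0,-0.01,255],[0,0,0,0,0,-0.01,165],[0,0,0,0,0,-0.01,165],[0,0,0,0,0,0,165],[0,0,0,0,0,0.008,165],[0,0,0,0,0,0.014,165],[0,0,0,0,0,0.016,165],[0,0,0,0,0,0.016,165]]

```text
time_s: 8.6
tcp_pos: [0.5518, -0.1089, 0.0337]
tool_rot: [-0.0, 0.184, 0.983, -0.0]
contact_force: [0.2, 0.1, -0.8]
finger_gap: 0.353
finger_force: 0.0
```

```bash
cat >> h.py <<'E'
def tips(p,c):
    "pad tip height from the wrist picture: per-column lowest pad point near the TCP"
    s=sense(); T=rot(s["tool_rot"]); q=T.inv().apply((c-s["tcp_pos"]).reshape(-1,3)).reshape(c.shape)
    m=(abs(q[...,1])<.06)&(q[...,0]>.004)&(q[...,0]<.016)&(q[...,2]<.03)&(q[...,2]>-.05)
    return s,q,m
E
python3 - <<'E'
from h import *
p=camera("wrist"); c=cloud(p); save(p,"w5.png",(200,100,460,400),1.6)
s,q,m=tips(p,c); print(s["tcp_pos"],s["contact_force"],s["finger_gap"])
for lo in np.arange(-.04,.04,.005):
    k=m&(q[...,1]>=lo)&(q[...,1]<lo+.005)
    if k.sum(): print(lo.round(3),k.sum(),np.nanpercentile(c[k][:,2],[2,10,50]).round(4))
E
```

```text
[ 0.55197115 -0.1089255   0.03401639] [-0.57041454  0.68759731  0.42196473] 0.3522473928237942
-0.04 383 [0.0288 0.0293 0.0761]
-0.035 377 [0.0292 0.0298 0.0733]
-0.03 528 [0.0295 0.03   0.0511]
-0.025 578 [0.0296 0.0302 0.0631]
-0.02 769 [0.0296 0.0304 0.0597]
-0.015 160 [0.0289 0.0294 0.0302]
-0.01 195 [0.038  0.0386 0.0395]
-0.005 192 [0.0387 0.0392 0.0399]
-0.0 209 [0.0387 0.0391 0.0399]
0.005 185 [0.0382 0.0387 0.0396]
0.01 333 [0.0292 0.0299 0.0389]
0.015 723 [0.0297 0.0306 0.0641]
0.02 547 [0.0297 0.0302 0.0594]
0.025 462 [0.0295 0.0299 0.0506]
0.03 421 [0.0289 0.0294 0.075 ]
0.035 336 [0.0287 0.0291 0.0306]
```

View pics/w5.png

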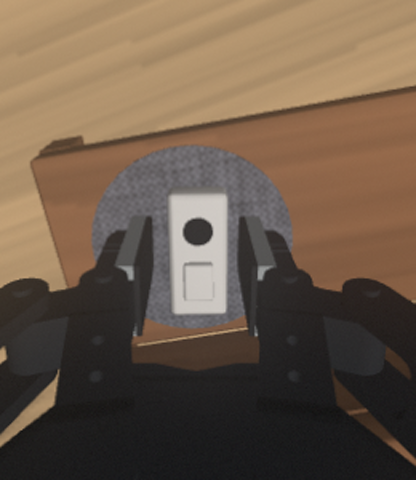

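Request:
servo_tool:
  series:
    - [[0,0,0,0,0,0.002,165],[0,0,0,0,0,0.004,165],[0,0,0,0,0,0.005,165],[0,0,0,0,0,0.006,165],[0,0,0,0,0,0.006,165]]

```text
time_s: 9.28
tcp_pos: [0.5524, -0.109, 0.0321]
tool_rot: [0.001, 0.184, 0.983, -0.0]
contact_force: [-13.2, 3.0, 36.0]
finger_gap: 0.349
finger_force: 18.3
```

```bash
python3 - <<'E'
from h import *
p=camera("wrist"); c=cloud(p); print(sense()["tcp_pos"],sense()["contact_force"])
for v in range(225,252,3): print(v,[tuple(c[v,u].round(3).tolist()) for u in (284,288,355,360)])
E
```

```text
[ 0.55240299 -0.10901167  0.03213849] [-12.09496989   3.06347061  37.31680995]
225 [(0.53, -0.123, 0.03), (0.531, -0.121, 0.03), (0.544, -0.087, 0.031), (0.546, -0.084, 0.029)]
228 [(0.532, -0.124, 0.031), (0.533, -0.122, 0.03), (0.546, -0.087, 0.03), (0.547, -0.085, 0.03)]
231 [(0.534, -0.125, 0.03), (0.534, -0.123, 0.03), (0.548, -0.088, 0.03), (0.549, -0.085, 0.031)]
234 [(0.535, -0.125, 0.031), (0.536, -0.123, 0.03), (0.549, -0.089, 0.03), (0.551, -0.086, 0.03)]
237 [(0.535, -0.124, 0.037), (0.535, -0.122, 0.037), (0.548, -0.089, 0.037), (0.549, -0.087, 0.038)]
240 [(0.534, -0.123, 0.042), (0.535, -0.122, 0.041), (0.548, -0.089, 0.041), (0.549, -0.087, 0.041)]
243 [(0.535, -0.123, 0.045), (0.536, -0.121, 0.044), (0.548, -0.09, 0.045), (0.549, -0.087, 0.044)]
246 [(0.535, -0.123, 0.048), (0.536, -0.121, 0.048), (0.548, -0.09, 0.048), (0.548, -0.088, 0.048)]
249 [(0.535, -0.122, 0.052), (0.536, -0.121, 0.05), (0.547, -0.09, 0.052), (0.548, -0.088, 0.051)]
```

The tips touch the tier with the TCP at about 0.032, so the tips are about 2 mm ahead of it at this opening. I'll back off slightly and close.

Request:
servo_tool:
  series:
    - [[0,0,0,0,0,-0.003,165],[0,0,0,0,0,-0.006,165],[0,0,0,0,0,-0.006,180],[0,0,0,0,0,-0.006,200],[0,0,0,0,0,-0.006,255],[0,0,0,0,0,-0.006,255],[0,0,0,0,0,-0.006,255]]
  force: 25

```text
time_s: 10.2
tcp_pos: [0.5519, -0.1089, 0.0338]
tool_rot: [-0.0, 0.184, 0.983, -0.0]
contact_force: [0.4, 0.5, 0.9]
finger_gap: 0.224
finger_force: 24.4
```

Request:
servo_tool:
  series:
    - [[0,0,0,0,0,-0.02,255],[0,0,0,0,0,-0.06,255],[0,0,0,0,0,-0.1,255],[0,0,0,0,0,-0.12,255],[0,0,0,0,0,-0.125,255],[0,0,0,0,0,-0.125,255]]

```text
time_s: 10.95
tcp_pos: [0.5515, -0.1088, 0.1583]
tool_rot: [-0.0, 0.184, 0.983, 0.0]
contact_force: [-0.2, 0.4, -0.2]
finger_gap: 0.221
finger_force: 24.5
```

```bash
python3 - <<'E'
from h import *
go(.6665,.0526,.159,79)
E
```

```text
t 10.95 tcp [ 0.5515 -0.1088  0.1583] yaw 68.7 q [-0.19  0.28 -0.26  1.02  0.    0.18] F [-0.2  0.4 -0.2] gap 0.221
turn [ -0.   -0.  -10.3] wz -10.3 shift [-0.0487  0.1921 -0.0008]
```

Request:
servo_tool:
  series:
    - [[0,0,-3,-0.012,0.04,-0.005,255],[0,0,-6,-0.024,0.09,-0.005,255],[0,0,-9,-0.037,0.14,-0.005,255],[0,0,-10,-0.046,0.18,-0.003,255],[0,0,-10,-0.049,0.192,0,255],[0,0,-10,-0.049,0.192,0.03,255],[0,0,-10,-0.049,0.192,0.05,255],[0,0,-10,-0.049,0.192,0.05,255]]

```text
time_s: 11.95
tcp_pos: [0.6644, 0.0514, 0.1059]
tool_rot: [-0.003, 0.099, 0.995, -0.001]
contact_force: [-0.1, 0.2, 0.2]
finger_gap: 0.225
finger_force: 24.6
```

```bash
python3 - <<'E'
from h import *
p=camera("wrist"); save(p,"w6.png",None,1.2)
c=cloud(p); r=outline_of(p,"clip")[:1]
for k in r: m=k["mask"]; print(k["conf"],np.nanmedian(c[m],0).round(4))
go(.6665,.0526,.09,79)
E
```

```text
0.96 [0.663  0.051  0.1116]
t 12.05 tcp [0.6666 0.0516 0.1087] yaw 78.7 q [ 0.08  0.51 -0.05  1.01 -0.    0.27] F [0.2 0.1 0. ] gap 0.225
turn [-0.  -0.1 -0.3] wz -0.3 shift [0.0003 0.0009 0.0187]
```

View pics/w6.png

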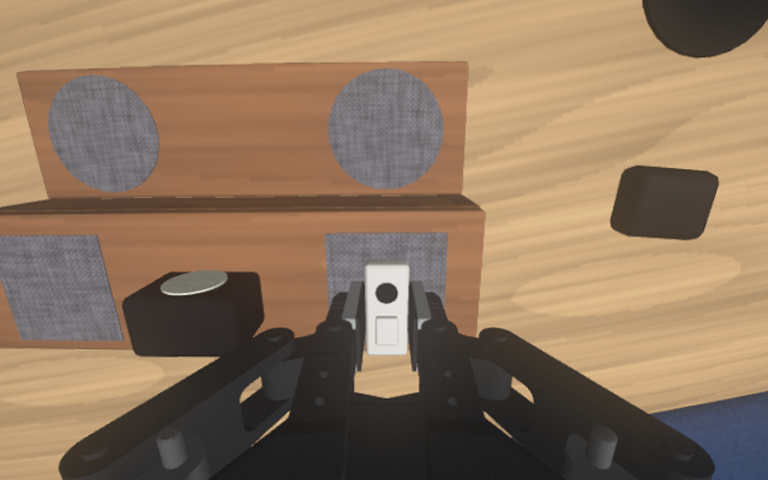

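The clip at (387,308) is held over the left felt square at (387,262). I'll lower and release it with a partial opening, since the clock at (193,310) is close by.

Request:
servo_tool:
  series:
    - [[0,0,0,0,0.001,0.008,255],[0,0,0,0,0.001,0.013,255],[0,0,0,0,0.001,0.016,255],[0,0,0,0,0.001,0.0175,255],[0,0,0,0,0.001,0.0175,255]]

```text
time_s: 12.68
tcp_pos: [0.6673, 0.0533, 0.0914]
tool_rot: [-0.0, 0.098, 0.995, -0.0]
contact_force: [-0.9, 0.2, 0.5]
finger_gap: 0.226
finger_force: 24.6
```

Request:
servo_tool:
  series:
    - [[0,0,0,0,0,0,180],[0,0,0,0,0,0,150],[0,0,0,0,0,0,130],[0,0,0,0,0,-0.02,130],[0,0,0,0,0,-0.05,130],[0,0,0,0,0,-0.08,130],[0,0,0,0,0,-0.1,100],[0,0,0,0,0,-0.1,0]]

```text
time_s: 13.68
tcp_pos: [0.6686, 0.0533, 0.1934]
tool_rot: [0.002, 0.098, 0.995, 0.0]
contact_force: [0.6, 0.2, -0.7]
finger_gap: 0.799
finger_force: 0.0
```

```bash
python3 - <<'E'
from h import *
def show(n):
    p=camera(n); c=cloud(p)
    for r in outline_of(p,"clip")[:2]: print(n,"clip",round(r["conf"],2),np.nanmedian(c[r["mask"]],0).round(4),r["mask"].sum())
    return p,c
p,c=show("wrist"); save(p,"w7.png")
for t in ["jar"]:
  for r in outline_of(p,t): m=r["mask"]; print(t,round(r["conf"],2),np.nanmedian(c[m],0).round(3))
p,c=show("top")
go(.43,.002,.2,79)
E
```

```text
wrist clip 0.62 [0.6659 0.0529 0.0946] 1089
jar 0.7 [ 0.466 -0.003  0.007]
jar 0.63 [0.669 0.246 0.025]
t 13.925 tcp [0.6665 0.0532 0.19  ] yaw 78.7 q [0.08 0.46 0.07 1.18 0.   0.28] F [-0.7  0.3 -0.1] gap 0.998
turn [-0.  -0.1 -0.3] wz -0.3 shift [ 0.222  -0.0964 -0.0095]
```

Request:
servo_tool:
  series:
    - [[0,0,0,0.03,-0.01,-0.01,0],[0,0,0,0.09,-0.04,-0.01,0],[0,0,0,0.15,-0.07,-0.01,0],[0,0,0,0.2,-0.09,-0.01,0],[0,0,0,0.222,-0.096,-0.01,0],[0,0,0,0.222,-0.096,-0.01,0]]

```text
time_s: 14.68
tcp_pos: [0.429, 0.0023, 0.2011]
tool_rot: [-0.0, 0.098, 0.995, -0.0]
contact_force: [0.4, 0.2, 0.7]
finger_gap: 1.004
finger_force: 0.0
```

```bash
python3 - <<'E'
from h import *
p=camera("wrist"); c=cloud(p); save(p,"w8.png")
for r in outline_of(p,"jar"):
    m=r["mask"]; q=c[m]; q=q[q[:,2]>.07]
    if len(q)>20: print(round(r["conf"],2),np.median(q,0).round(4),cv2.minEnclosingCircle((q[:,:2]*1000).astype(np.float32)),len(q))
for r in pinpoint(p,"jar"): print(round(r["conf"],2),toW(p,r["xyz"]).round(4))
go(.438,.001,.035,79)
E
```

```text
0.87 [0.3725 0.0954 0.0778] ((372.8033752441406, 95.96932983398438), 33.87833023071289) 3503
0.76 [0.3113 0.1721 0.0778] ((309.2605895996094, 174.85311889648438), 33.36175537109375) 3846
0.64 [ 0.3769 -0.0952  0.0777] ((377.63470458984375, -96.8411865234375), 33.74287033081055) 3113
0.83 [ 3.781e-01 -9.580e-02 -2.000e-04]
0.73 [ 0.439   0.0006 -0.004 ]
0.71 [0.3673 0.095  0.003 ]
0.61 [ 0.307   0.1746 -0.003 ]
t 14.825 tcp [0.432  0.0025 0.2014] yaw 78.8 q [ 0.01  0.01 -0.48  1.08  0.    0.2 ] F [ 0.1 -0.4  0.4] gap 0.999
turn [ 0.   0.  -0.2] wz -0.2 shift [-0.0061 -0.0003  0.1664]
```

View pics/w8.png

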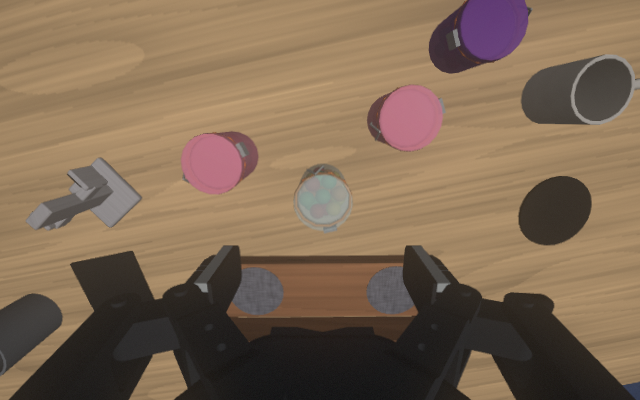

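The glass jar is centred at (323,200), clear of the pink jars at (218,162) and (410,118). I'll descend and grip.

Request:
servo_tool:
  series:
    - [[0,0,0,-0.006,0,0.03,0],[0,0,0,-0.006,0,0.08,0],[0,0,0,-0.006,0,0.12,0],[0,0,0,-0.006,0,0.145,0],[0,0,0,-0.006,0,0.16,0],[0,0,0,-0.006,0,0.165,0],[0,0,0,-0.006,0,0.165,0]]

```text
time_s: 15.7
tcp_pos: [0.4373, 0.0013, 0.0363]
tool_rot: [-0.0, 0.098, 0.995, -0.0]
contact_force: [0.1, 0.6, -0.0]
finger_gap: 1.006
finger_force: 0.0
```

Request:
servo_tool:
  series:
    - [[0,0,0,0,0,0,40],[0,0,0,0,0,0,80],[0,0,0,0,0,0,120],[0,0,0,0,0,0,120],[0,0,0,0,0,0,120]]
  force: 30

```text
time_s: 16.32
tcp_pos: [0.4376, 0.0013, 0.0373]
tool_rot: [0.001, 0.098, 0.995, 0.0]
contact_force: [-0.2, 1.3, 6.6]
finger_gap: 0.696
finger_force: 31.4
```

Request:
servo_tool:
  series:
    - [[0,0,0,0,0,-0.01,140],[0,0,0,0,0,-0.03,140],[0,0,0,0,0,-0.06,140],[0,0,0,0,0,-0.085,140],[0,0,0,0,0,-0.085,140],[0,0,0,0,0,-0.085,140]]

```text
time_s: 17.08
tcp_pos: [0.4361, 0.0012, 0.1208]
tool_rot: [-0.0, 0.098, 0.995, -0.0]
contact_force: [0.4, -0.5, -2.6]
finger_gap: 0.694
finger_force: 32.9
```

```bash
python3 - <<'E'
from h import *
go(.586,.068,.12,79)
p=camera("scene"); save(p,"s2.png",(240,120,480,300),3)
c=cloud(p)
for r in pinpoint(p,"jar"): print(round(r["conf"],2),toW(p,r["xyz"]).round(4))
E
```

```text
t 17.075 tcp [0.4361 0.0012 0.1208] yaw 78.7 q [ 0.    0.09 -0.6   0.88 -0.    0.2 ] F [ 0.4 -0.5 -2.6] gap 0.694
turn [-0.  -0.  -0.3] wz -0.3 shift [-0.134   0.0948  0.0007]
0.98 [ 0.3109  0.1789 -0.0026]
0.76 [ 0.3758 -0.0944  0.001 ]
0.71 [ 0.4376 -0.0031  0.0825]
0.56 [ 0.3789  0.0947 -0.0041]
```

View pics/s2.png

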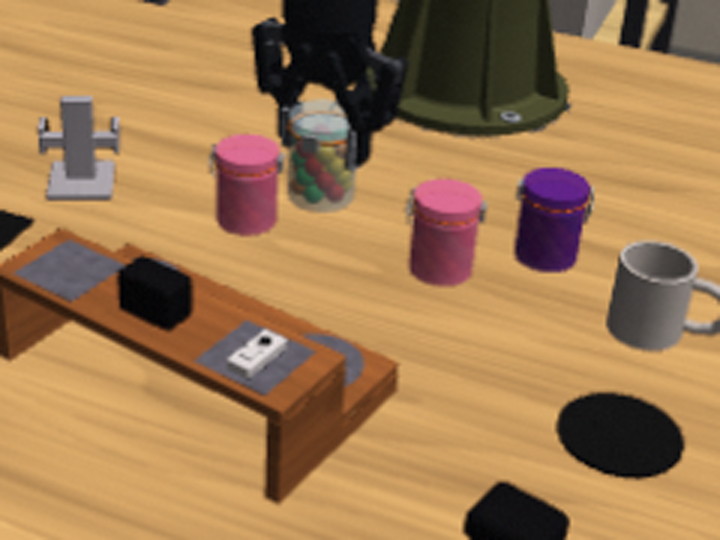

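The clip lies on the left felt square at (258,352). The jar is held upright at (322,160), with its base at about 0.083 m. I'll carry it over the disc.

Request:
servo_tool:
  series:
    - [[0,0,0,-0.02,0.015,0,140],[0,0,0,-0.05,0.035,0,140],[0,0,0,-0.09,0.06,0,140],[0,0,0,-0.12,0.083,0,140],[0,0,0,-0.133,0.095,0,140],[0,0,0,-0.133,0.095,0.02,140],[0,0,0,-0.133,0.095,0.035,140],[0,0,0,-0.133,0.095,0.042,140]]

```text
time_s: 18.18
tcp_pos: [0.5841, 0.0682, 0.0775]
tool_rot: [-0.002, 0.098, 0.995, -0.0]
contact_force: [0.0, -0.0, -1.8]
finger_gap: 0.694
finger_force: 33.0
```

```bash
python3 - <<'E'
from h import *
go(.586,.068,.0685,79)
p=camera("scene")
for r in pinpoint(p,"jar"): print(round(r["conf"],2),toW(p,r["xyz"]).round(4))
p=camera("top"); c=cloud(p)
for r in pinpoint(p,"jar"): print(round(r["conf"],2),toW(p,r["xyz"]).round(4))
go(.586,.068,.0685,79)
E
```

```text
t 18.175 tcp [0.5841 0.0682 0.0775] yaw 78.7 q [ 0.12  0.4  -0.3   0.88 -0.    0.31] F [ 0.  -0.  -1.8] gap 0.694
turn [-0.1 -0.2 -0.3] wz -0.3 shift [-0.0019  0.0002  0.009 ]
0.81 [ 0.3786  0.0958 -0.004 ]
0.77 [0.5865 0.0671 0.0396]
0.74 [ 0.3805 -0.0961  0.0007]
0.65 [ 0.3122  0.1766 -0.0019]
0.56 [ 3.762e-01 -9.390e-02 -3.000e-04]
0.34 [ 0.5459 -0.4579 -0.0014]
t 18.375 tcp [0.5857 0.0683 0.0797] yaw 78.7 q [ 0.12  0.4  -0.3   0.88  0.    0.31] F [-0.1  0.4 -1.6] gap 0.692
turn [ 0.   0.  -0.3] wz -0.3 shift [-0.0003 -0.0003  0.0112]
```

Request:
servo_tool:
  series:
    - [[0,0,0,0,0,0.003,140],[0,0,0,0,0,0.006,140],[0,0,0,0,0,0.008,140],[0,0,0,0,0,0.009,140],[0,0,0,0,0,0.01,140],[0,0,0,0,0,0.011,140],[0,0,0,0,0,0.0115,140],[0,0,0,0,0,0.0115,140]]

```text
time_s: 19.38
tcp_pos: [0.5857, 0.0685, 0.0679]
tool_rot: [-0.0, 0.098, 0.995, 0.0]
contact_force: [-0.0, -0.4, -0.6]
finger_gap: 0.693
finger_force: 33.0
```

Request:
servo_tool:
  series:
    - [[0,0,0,0,0,0.0005,140],[0,0,0,0,0,0.001,140],[0,0,0,0,0,0.001,140],[0,0,0,0,0,0.001,60],[0,0,0,0,0,0.001,0],[0,0,0,0,0,0.001,0],[0,0,0,0,0,0.001,0]]

```text
time_s: 20.25
tcp_pos: [0.5857, 0.0685, 0.0669]
tool_rot: [-0.0, 0.098, 0.995, 0.0]
contact_force: [-0.3, 0.8, -0.1]
finger_gap: 0.999
finger_force: 0.0
```

Request:
servo_tool:
  series:
    - [[0,0,0,0,0,-0.01,0],[0,0,0,0,0,-0.03,0],[0,0,0,0,0,-0.06,0],[0,0,0,0,0,-0.1,0],[0,0,0,0,0,-0.13,0],[0,0,0,0,0,-0.13,0]]

```text
time_s: 21.0
tcp_pos: [0.5878, 0.0687, 0.2006]
tool_rot: [0.003, 0.098, 0.995, 0.001]
contact_force: [1.0, -0.4, -0.7]
finger_gap: 1.0
finger_force: 0.0
```

```bash
python3 - <<'E'
from h import *
p=camera("scene"); c=cloud(p)
for t in ["jar","clip","mug"]:
    for r in pinpoint(p,t): print(t,round(r["conf"],2),toW(p,r["xyz"]).round(4))
save(p,"s3.png",(240,120,560,340),2.4)
p=camera("top"); c=cloud(p)
r=outline_of(p,"mug")[0]; m=r["mask"]
q=c[m]; q=q[q[:,2]>.063]; print("rim",len(q),cv2.minEnclosingCircle((q[:,:2]*1000).astype(np.float32)))
q=c[m]; b=q[(q[:,2]>.02)&(q[:,1]>.325)]; print("handle",len(b),b.mean(0).round(3) if len(b) else "")
go(.383,.285,.2,180)
E
```

```text
jar 0.89 [ 0.3805 -0.0953  0.0016]
jar 0.84 [ 0.3752  0.0944 -0.0008]
jar 0.74 [0.5893 0.0656 0.0269]
jar 0.68 [ 0.3132  0.1798 -0.0053]
clip 0.61 [0.6721 0.0526 0.0818]
mug 0.7 [0.3839 0.2827 0.0013]Traceback (most recent call last):
  File "<stdin>", line 7, in <module>
IndexError: list index out of range
```

View pics/s3.png

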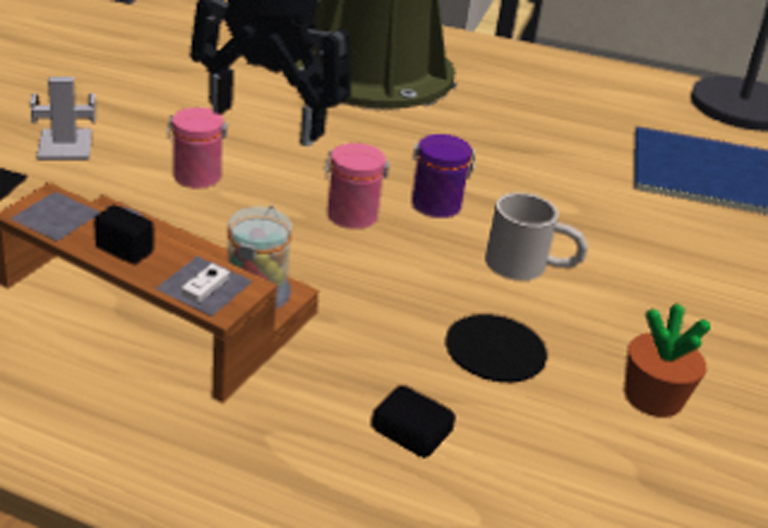

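The jar stands on the disc at (260,250) in the crop and the clip is on the square at (207,283). Next is the mug at (522,235), with its handle toward +y.

```bash
python3 - <<'E'
from h import *
go(.40,.275,.2,0)
E
```

```text
t 21.3 tcp [0.5849 0.0684 0.1958] yaw 78.7 q [ 0.12  0.31 -0.14  1.12  0.    0.31] F [-0.7  0.3  0.6] gap 1.001
turn [-0.1 -0.1 78.7] wz 78.7 shift [ 0.2217  0.1666 -0.0039]
```

Request:
servo_tool:
  series:
    - [[0,0,10,0.03,0.02,-0.004,0],[0,0,20,0.07,0.05,-0.004,0],[0,0,30,0.11,0.08,-0.004,0],[0,0,40,0.15,0.11,-0.004,0],[0,0,50,0.19,0.14,-0.004,0],[0,0,60,0.215,0.16,-0.004,0],[0,0,70,0.222,0.167,-0.004,0],[0,0,79,0.222,0.167,-0.004,0]]

```text
time_s: 22.3
tcp_pos: [0.3995, 0.2761, 0.2002]
tool_rot: [-0.0, 0.71, 0.704, -0.001]
contact_force: [0.2, -0.2, 0.7]
finger_gap: 1.0
finger_force: 0.0
```

```bash
python3 - <<'E'
from h import *
p=camera("wrist"); c=cloud(p); save(p,"w9.png")
for r in pinpoint(p,"mug"): print(round(r["conf"],2),toW(p,r["xyz"]).round(4))
X,Y,Z=[c[...,i] for i in range(3)]
m=(abs(X-.384)<.06)&(abs(Y-.284)<.055)&(Z>.066)&(Z<.075)
q=c[m]; q2=q[np.hypot(q[:,0]-.384,q[:,1]-.284)<.042]
print("rim",len(q2),cv2.minEnclosingCircle((q2[:,:2]*1000).astype(np.float32)))
m=(abs(X-.384)<.06)&(Y>.318)&(Y<.36)&(Z>.015)&(Z<.064); print("handle",m.sum(),np.nanmean(c[m],0).round(3))
go(.384,.284,.035,0)
E
```

```text
0.91 [ 0.3849  0.2804 -0.0055]
rim 747 ((382.0682373046875, 283.4303894042969), 31.823545455932617)
handle 342 [0.384 0.334 0.055]
t 22.4 tcp [0.4    0.2756 0.2003] yaw -0.2 q [ 0.6   0.12 -0.37  1.08 -0.    2.18] F [-0.3 -0.  -0.9] gap 0.998
turn [-0.1  0.  -0.2] wz -0.2 shift [ 0.0085 -0.0158  0.1653]
```

View pics/w9.png

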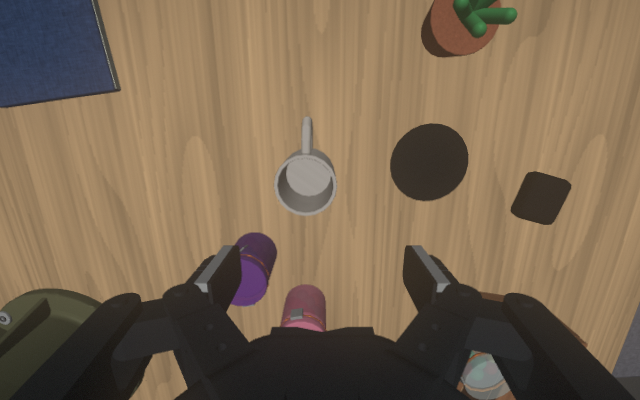

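The mug is at (306,180) with its handle up, along +y, so closing along x clears the handle.

Request:
servo_tool:
  series:
    - [[0,0,0,0.008,-0.018,0.03,0],[0,0,0,0.008,-0.018,0.08,0],[0,0,0,0.008,-0.018,0.12,0],[0,0,0,0.008,-0.018,0.145,0],[0,0,0,0.008,-0.018,0.16,0],[0,0,0,0.008,-0.018,0.165,0],[0,0,0,0.008,-0.018,0.165,0]]

```text
time_s: 23.28
tcp_pos: [0.383, 0.2839, 0.0363]
tool_rot: [0.0, 0.708, 0.706, 0.0]
contact_force: [0.1, -0.2, 0.1]
finger_gap: 0.999
finger_force: 0.0
```

Request:
servo_tool:
  series:
    - [[0,0,0,0,0,0,40],[0,0,0,0,0,0,70],[0,0,0,0,0,0,120],[0,0,0,0,0,0,120],[0,0,0,0,0,0,120]]
  force: 30

```text
time_s: 23.9
tcp_pos: [0.3832, 0.2842, 0.037]
tool_rot: [0.0, 0.709, 0.706, 0.001]
contact_force: [-1.0, -0.6, 5.4]
finger_gap: 0.727
finger_force: 32.0
```

Request:
servo_tool:
  series:
    - [[0,0,0,0,0,-0.01,120],[0,0,0,0,0,-0.03,120],[0,0,0,0,0,-0.05,120],[0,0,0,0,0,-0.06,120],[0,0,0,0,0,-0.06,120]]

```text
time_s: 24.52
tcp_pos: [0.3831, 0.284, 0.0967]
tool_rot: [0.0, 0.709, 0.706, 0.001]
contact_force: [0.5, -0.2, -1.8]
finger_gap: 0.723
finger_force: 33.6
```

```bash
python3 - <<'E'
from h import *
go(.5305,.2963,.095,0)
p=camera("scene")
for r in pinpoint(p,"mug"): print(round(r["conf"],2),toW(p,r["xyz"]).round(4))
E
```

```text
t 24.525 tcp [0.3831 0.284  0.0967] yaw -0.3 q [ 0.64  0.19 -0.54  0.84  0.    2.21] F [ 0.5 -0.2 -1.8] gap 0.723
turn [ 0.1 -0.1 -0.3] wz -0.3 shift [0.0129 0.1473 0.0019]
0.75 [0.3832 0.2816 0.0624]
```

Request:
servo_tool:
  series:
    - [[0,0,0,0.003,0.03,0,120],[0,0,0,0.006,0.07,0,120],[0,0,0,0.01,0.11,0,120],[0,0,0,0.013,0.138,0,120],[0,0,0,0.013,0.148,0.01,120],[0,0,0,0.013,0.148,0.03,120],[0,0,0,0.013,0.148,0.043,120],[0,0,0,0.013,0.148,0.047,120]]

```text
time_s: 25.62
tcp_pos: [0.5289, 0.2953, 0.0473]
tool_rot: [-0.0, 0.709, 0.706, -0.002]
contact_force: [0.3, 0.5, -1.2]
finger_gap: 0.728
finger_force: 33.7
```

Request:
servo_tool:
  series:
    - [[0,0,0,0,0,0.002,120],[0,0,0,0,0,0.004,120],[0,0,0,0,0,0.006,120],[0,0,0,0,0,0.007,120],[0,0,0,0,0,0.0075,120],[0,0,0,0,0,0.008,120],[0,0,0,0,0,0.008,120]]

```text
time_s: 26.5
tcp_pos: [0.5308, 0.2961, 0.0421]
tool_rot: [0.0, 0.709, 0.706, 0.0]
contact_force: [-2.3, -1.5, 7.4]
finger_gap: 0.726
finger_force: 34.6
```

```bash
python3 - <<'E'
from h import *
go(.531,.297,.0415,0)
p=camera("top"); c=cloud(p)
for t in ["mug","round_coaster"]:
  for r in pinpoint(p,t)[:2]: print(t,round(r["conf"],2),toW(p,r["xyz"]).round(4))
p=camera("scene")
for t in ["mug","round_coaster"]:
  for r in pinpoint(p,t)[:2]: print(t,round(r["conf"],2),toW(p,r["xyz"]).round(4))
E
```

```text
t 26.5 tcp [0.5308 0.2961 0.0421] yaw -0.3 q [ 0.51  0.47 -0.29  0.82  0.    2.08] F [-2.3 -1.5  7.4] gap 0.726
turn [ 0.  -0.  -0.3] wz -0.3 shift [0.0009 0.0001 0.0006]
mug 0.59 [0.5272 0.2967 0.0061]
round_coaster 0.6 [0.6713 0.0523 0.0871]
round_coaster 0.57 [ 0.5319  0.3041 -0.0023]
mug 0.64 [0.5309 0.2986 0.0049]
mug 0.28 [ 5.476e-01 -4.634e-01  2.000e-04]
round_coaster 0.62 [0.5341 0.2941 0.0006]
round_coaster 0.28 [0.5308 0.2958 0.0062]
```

Contact is felt and the mug is centred, so I'll release and lift.

Request:
servo_tool:
  series:
    - [[0,0,0,0,0,0,40],[0,0,0,0,0,0,0],[0,0,0,0,0,0,0],[0,0,0,0,0,-0.01,0],[0,0,0,0,0,-0.05,0],[0,0,0,0,0,-0.1,0],[0,0,0,0,0,-0.15,0],[0,0,0,0,0,-0.19,0]]

```text
time_s: 27.8
tcp_pos: [0.5311, 0.2962, 0.2341]
tool_rot: [0.0, 0.709, 0.706, 0.001]
contact_force: [1.0, -0.1, -0.6]
finger_gap: 1.001
finger_force: 0.0
```

```bash
python3 - <<'E'
from h import *
p=camera("scene")
for t in ["mug","jar","clip"]:
  for r in pinpoint(p,t)[:4]: print(t,round(r["conf"],2),toW(p,r["xyz"]).round(4))
p=camera("top"); c=cloud(p); X,Y,Z=[c[...,i] for i in range(3)]
m=(np.hypot(X-.531,Y-.297)<.045)&(Z>.068)&(Z<.08); q=c[m]; print("rim",len(q),cv2.minEnclosingCircle((q[:,:2]*1000).astype(np.float32)) if len(q) else "")
m=(np.hypot(X-.39,Y+.272)<.07)&(Z>.085)&(Z<.1); print("post top",m.sum(),np.nanmean(c[m],0).round(4))
m=(np.hypot(X-.39,Y+.272)<.07)&(Z>.05)&(Z<.1); print("bar",cv2.minAreaRect((c[m][:,:2]*1000).astype(np.float32)))
m=(np.hypot(X-.39,Y+.272)<.07)&(Z>.005)&(Z<.013); print("base",cv2.minAreaRect((c[m][:,:2]*1000).astype(np.float32)))
go(.41,-.255,.23,25)
E
```

```text
mug 0.65 [0.5333 0.2924 0.0049]
mug 0.29 [0.6726 0.2555 0.0009]
mug 0.2 [ 0.5477 -0.4588 -0.0032]
jar 0.92 [ 0.3785 -0.0966  0.0006]
jar 0.84 [ 0.3093  0.1758 -0.0005]
jar 0.76 [ 0.375   0.0995 -0.0036]
jar 0.7 [0.5892 0.0675 0.0285]
clip 0.61 [ 0.5319  0.2936 -0.0021]
clip 0.56 [0.6678 0.0539 0.0815]
rim 175 ((530.7633056640625, 302.8349609375), 39.02867126464844)
post top 80 [ 0.3907 -0.2713  0.0951]
bar ((384.5753479003906, -275.3692626953125), (29.211912155151367, 78.478515625), 28.051828384399414)
base ((390.7486877441406, -268.4739685058594), (123.01753997802734, 106.67627716064453), 14.978289604187012)
t 28.05 tcp [0.5305 0.2959 0.2309] yaw -0.3 q [ 0.51  0.33 -0.03  1.21  0.    2.08] F [-0.6 -0.7 -0.8] gap 0.999
turn [ -0.   -0.  -25.3] wz -25.3 shift [-0.5514 -0.118   0.0009]
```

Request:
servo_tool:
  series:
    - [[0,0,4,-0.03,-0.01,0,0],[0,0,0,-0.08,-0.02,0,0],[0,0,-5,-0.14,-0.03,0,0],[0,0,-10,-0.2,-0.045,0,0],[0,0,-15,-0.26,-0.06,0,0],[0,0,-20,-0.32,-0.07,0,0],[0,0,-25,-0.38,-0.085,0,0],[0,0,-28,-0.44,-0.095,0,0]]

```text
time_s: 29.05
tcp_pos: [0.4318, -0.145, 0.2296]
tool_rot: [-0.001, 0.516, 0.857, -0.0]
contact_force: [0.3, -1.1, 0.3]
finger_gap: 1.001
finger_force: 0.0
```

```bash
python3 - <<'E'
from h import *
go(.395,-.275,.23,28)
E
```

```text
t 29.05 tcp [ 0.4318 -0.145   0.2296] yaw 27.9 q [-0.32  0.05 -0.38  1.15  0.    0.76] F [ 0.3 -1.1  0.3] gap 1.001
turn [-0.1 -0.1 -0.1] wz -0.1 shift [-0.0977 -0.0934 -0.0004]
```

Request:
servo_tool:
  series:
    - [[0,0,0,-0.05,-0.05,0,0],[0,0,0,-0.09,-0.085,0,0],[0,0,0,-0.098,-0.093,0,0],[0,0,0,-0.098,-0.093,0,0]]

```text
time_s: 29.55
tcp_pos: [0.3962, -0.2733, 0.2298]
tool_rot: [-0.001, 0.518, 0.856, 0.0]
contact_force: [0.6, 0.9, 1.3]
finger_gap: 0.998
finger_force: 0.0
```

```bash
python3 - <<'E'
from h import *
p=camera("wrist"); c=cloud(p); save(p,"w10.png"); X,Y,Z=[c[...,i] for i in range(3)]
n=np.hypot(X-.39,Y+.272)<.06
m=n&(Z>.088)&(Z<.1); q=c[m]; print("post top",m.sum(),q.mean(0).round(4),cv2.minAreaRect((q[:,:2]*1000).astype(np.float32)))
m=n&(Z>.05)&(Z<.08); print("bar",cv2.minAreaRect((c[m][:,:2]*1000).astype(np.float32)))
for r in pinpoint(p,"clamp")[:2]: print(round(r["conf"],2),toW(p,r["xyz"]).round(4))
go(.3907,-.2713,.08,28)
E
```

```text
post top 395 [ 0.3905 -0.273   0.0943] ((390.713134765625, -273.6394958496094), (13.534427642822266, 29.25056266784668), 27.746971130371094)
bar ((384.4617919921875, -277.34271240234375), (28.527381896972656, 75.94486236572266), 28.265378952026367)
0.83 [ 0.3943 -0.2718 -0.0047]
t 29.65 tcp [ 0.3969 -0.2722  0.2303] yaw 27.8 q [-0.6   0.09 -0.33  1.15  0.    0.48] F [-0.3  0.9 -0.3] gap 0.999
turn [-0.  -0.1 -0.2] wz -0.2 shift [ 0.0034 -0.0051  0.1503]
```

View pics/w10.png

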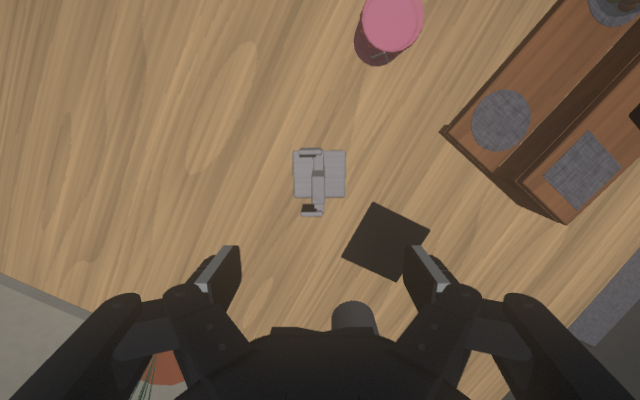

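The clamp post top is at (318,170), square to the jaws. The mat is at (386,242). I'll descend onto the post.

Request:
servo_tool:
  series:
    - [[0,0,0,0.002,-0.006,0.03,80],[0,0,0,0.002,-0.006,0.08,120],[0,0,0,0.002,-0.006,0.12,120],[0,0,0,0.002,-0.006,0.145,120],[0,0,0,0.002,-0.006,0.155,120],[0,0,0,0.002,-0.006,0.16,140],[0,0,0,0.002,-0.006,0.16,160],[0,0,0,0.002,-0.006,0.16,160]]

```text
time_s: 30.65
tcp_pos: [0.3915, -0.275, 0.0719]
tool_rot: [0.001, 0.517, 0.856, -0.0]
contact_force: [0.0, 0.3, -0.4]
finger_gap: 0.373
finger_force: 0.0
```

Request:
servo_tool:
  series:
    - [[0,0,0,0,0,0,180],[0,0,0,0,0,0,200],[0,0,0,0,0,0,240],[0,0,0,0,0,0,240],[0,0,0,0,0,0,240]]
  force: 50

```text
time_s: 31.28
tcp_pos: [0.3909, -0.2747, 0.0711]
tool_rot: [0.0, 0.517, 0.856, 0.0]
contact_force: [0.4, 0.3, 1.8]
finger_gap: 0.151
finger_force: 52.0
```

Request:
servo_tool:
  series:
    - [[0,0,0,0,0,-0.01,240],[0,0,0,0,0,-0.03,240],[0,0,0,0,0,-0.05,240],[0,0,0,0,0,-0.05,240],[0,0,0,0,0,-0.05,240]]

```text
time_s: 31.9
tcp_pos: [0.3904, -0.2744, 0.1205]
tool_rot: [-0.0, 0.517, 0.856, -0.0]
contact_force: [-0.7, -0.2, -1.6]
finger_gap: 0.154
finger_force: 51.5
```

```bash
python3 - <<'E'
from h import *
p=camera("scene"); save(p,"s4.png",(160,80,400,260),3)
for t in ["clamp","square_mat"]:
  for r in pinpoint(p,t)[:2]: print(t,round(r["conf"],2),toW(p,r["xyz"]).round(4))
go(.523,-.317,.12,28)
E
```

```text
clamp 0.63 [ 0.3885 -0.2787  0.0489]
clamp 0.59 [5.384e-01 4.419e-01 1.000e-04]
square_mat 0.64 [ 5.263e-01 -3.173e-01 -2.000e-04]
t 32.05 tcp [ 0.3901 -0.2742  0.1201] yaw 27.7 q [-0.61  0.17 -0.51  0.9  -0.    0.47] F [ 0.4  0.6 -2. ] gap 0.151
turn [-0.  -0.1 -0.3] wz -0.3 shift [-0.0997  0.0977 -0.0001]
```

Request:
servo_tool:
  series:
    - [[0,0,0,-0.02,0.02,0,240],[0,0,0,-0.05,0.05,0,240],[0,0,0,-0.08,0.078,0,240],[0,0,0,-0.097,0.095,0,240],[0,0,0,-0.0995,0.098,0.015,240],[0,0,0,-0.0995,0.098,0.03,240],[0,0,0,-0.0995,0.098,0.037,240],[0,0,0,-0.0995,0.098,0.038,240]]

```text
time_s: 33.05
tcp_pos: [0.5224, -0.3165, 0.082]
tool_rot: [-0.001, 0.517, 0.856, -0.0]
contact_force: [-0.2, -0.1, -0.6]
finger_gap: 0.154
finger_force: 51.4
```

Request:
servo_tool:
  series:
    - [[0,0,0,0,0,0.001,240],[0,0,0,0,0,0.002,240],[0,0,0,0,0,0.003,240],[0,0,0,0,0,0.004,240],[0,0,0,0,0,0.005,240],[0,0,0,0,0,0.006,240],[0,0,0,0,0,0.006,240]]

```text
time_s: 33.92
tcp_pos: [0.5238, -0.317, 0.0768]
tool_rot: [-0.0, 0.517, 0.856, 0.0]
contact_force: [-0.1, -0.1, -1.6]
finger_gap: 0.154
finger_force: 51.4
```

```bash
python3 - <<'E'
from h import *
go(.523,-.317,.076,28)
p=camera("scene")
for t in ["clamp","square_mat"]:
  for r in pinpoint(p,t)[:2]: print(t,round(r["conf"],2),toW(p,r["xyz"]).round(4))
E
```

```text
t 33.925 tcp [ 0.5238 -0.317   0.0768] yaw 27.7 q [-0.54  0.44 -0.24  0.89  0.    0.54] F [-0.1 -0.1 -1.6] gap 0.154
turn [-0.  -0.  -0.3] wz -0.3 shift [ 0.0004 -0.0007  0.0008]
clamp 0.58 [ 0.5214 -0.3169  0.0026]
square_mat 0.84 [ 0.5266 -0.3183 -0.0011]
```

Only about 1 mm is left. I'll touch down, release gently and lift.

Request:
servo_tool:
  series:
    - [[0,0,0,0,0,0.0008,240],[0,0,0,0,0,0.0015,240],[0,0,0,0,0,0.0015,240],[0,0,0,0,0,0.0015,200],[0,0,0,0,0,0.0015,150],[0,0,0,0,0,0.0015,120],[0,0,0,0,0,0.0015,120]]

```text
time_s: 34.95
tcp_pos: [0.5238, -0.3171, 0.0753]
tool_rot: [-0.0, 0.517, 0.856, -0.0]
contact_force: [-0.7, -0.9, 0.1]
finger_gap: 0.529
finger_force: 0.0
```

Request:
servo_tool:
  series:
    - [[0,0,0,0,0,-0.02,120],[0,0,0,0,0,-0.06,120],[0,0,0,0,0,-0.11,120],[0,0,0,0,0,-0.15,120],[0,0,0,0,0,-0.15,120],[0,0,0,0,0,-0.15,120],[0,0,0,0,0,-0.15,120],[0,0,0,0,0,-0.15,120]]

```text
time_s: 35.95
tcp_pos: [0.5232, -0.3167, 0.2241]
tool_rot: [-0.001, 0.517, 0.856, -0.0]
contact_force: [0.1, -0.1, -0.7]
finger_gap: 0.532
finger_force: 0.0
```

```bash
python3 - <<'E'
from h import *
p=camera("scene"); save(p,"s5.png",None,1.2)
for t in "clamp mug jar clip plant pencil_cup earbud_case".split():
  for r in pinpoint(p,t)[:4]: print(t,round(r["conf"],2),toW(p,r["xyz"]).round(4))
p=camera("wrist"); c=cloud(p)
m=(np.hypot(c[...,0]-.523,c[...,1]+.317)<.05)&(c[...,2]>.092)&(c[...,2]<.106); print("post",m.sum(),np.nanmean(c[m],0).round(4))
E
```

```text
mug 0.7 [0.5299 0.2939 0.0063]
jar 0.88 [3.102e-01 1.796e-01 1.000e-04]
jar 0.8 [ 0.3736  0.0973 -0.0029]
jar 0.76 [0.5889 0.0685 0.0282]
jar 0.67 [ 0.3793 -0.096   0.0005]
clip 0.5 [0.6693 0.0532 0.0837]
plant 0.96 [ 0.5382  0.442  -0.0018]
pencil_cup 0.88 [ 0.5495 -0.4604  0.0013]
pencil_cup 0.2 [0.5319 0.2933 0.0074]
pencil_cup 0.17 [ 0.5252 -0.3173 -0.0018]
earbud_case 0.83 [ 0.6694  0.2538 -0.0007]
post 412 [ 0.5228 -0.3156  0.0992]
```

View pics/s5.png

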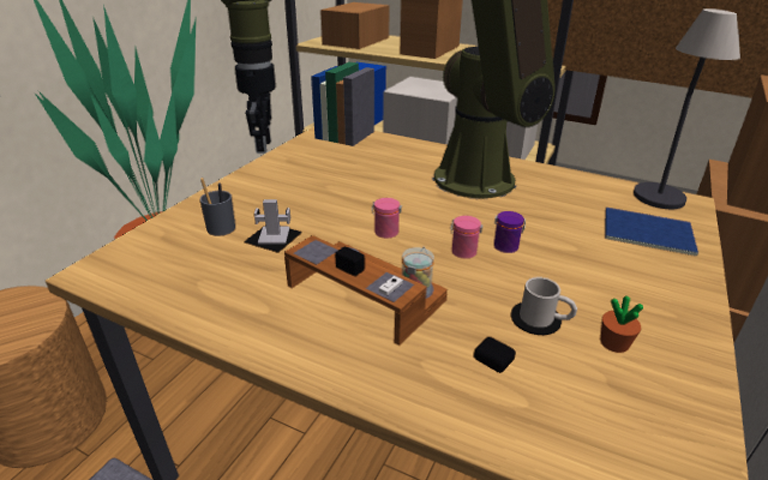

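The picture shows all four pieces in place: clip at (390,285), jar at (418,270), mug at (540,303) and clamp at (272,225). The plant, pencil cup and earbud case have not moved.

```bash
python3 -c "
from rig import *
print(sign_off())"
```

```text
the job is handed in; nothing more can be done
None
```

The job is handed in: clip, jar, mug and clamp are each on their targets in the order asked and released, at about 36 s; by my last camera check the plant, pencil cup and earbud case had not moved, and the sign-off gave no verdict.

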